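# Click the strain lamp turret round to the slot stop, then press the lamp button

## Robot

A 6-joint arm with a two-finger parallel gripper is mounted at the origin on the work surface. World frame = base frame: x ahead of the robot, y to its left, z up, the work surface at z = 0. Lengths are in m, angles in rad, forces in N, time in s.
With the tool pointing down it reaches from about 0.35 to 0.85 m from the base axis. Payload 8.1 kg.
Tool frame: the origin (TCP) lies at the centre of the arm's flange, where the gripper is bolted on; the fingertips stand 186 mm ahead of it and the grasp point (between the pads) lies 167 mm ahead of it; z points along the fingers, y is the line along which they close (so a half turn about z gives the same grasp; the last joint's range is limited). The gripper opens to 93 mm and grips with 3 to 60 N. Pads are 15 mm wide; open, the fingers measure 128 mm over their backs; the gripper's body (75 mm by 188 mm) begins 65 mm behind the grasp point.
Start: joints at [-1.432, 0.13, 1.488, -0, 1.523, -0.085], TCP at [0.133, -0.585, 0.405] pointing down, gripper open.
Joint ranges: [-2.96, 2.96], [-0.89, 2.26], [0.02, 2.5], [-1.34, 4.48], [0, 2.73], [-2.66, 2.66]. Speed limits (rad/s): [2.39, 2.39, 2.79, 3.14, 3.14, 3.14].

## Interface

Orientations are given as a rotation vector (axis times angle).
In Python, from plant import read_state, read_camera, camera_params, robot gives the robot as it stands.
- The arm moves only by the tool carry_out, never from a script. Its argument "targets" is a list of rows, each an object of numbers: "hand": the opening in per cent of the stroke, from 0 (shut) to 100 (fully open); "x", "y", "z": the shift along the tool's x, y, z in m; "ax", "ay", "az": the turn, a rotation vector about the tool's x, y, z in rad. In form: [{"hand": .., "x": .., "y": .., "z": .., "ax": .., "ay": .., "az": ..}, ...]. A call has 1 to 8 rows; each row is the pose to reach, as a shift and turn from the pose commanded when the call began, along the tool's axes at that moment; what a row does not reach only later rows make up. A row lasts 1/8 s, in which the tool goes at most 62.5 mm and 10.7 degrees, less where a joint would pass 70% of its speed; a pose out of reach is approached as far as the arm can. A call with a gripper value outside its range is refused whole. The fingers move at their own pace and stop on an object; "newtons" is the grip in N (left out, the last holds). Time passes only in rows, so rows that repeat a pose let the fingers close. It gives the time, the measured TCP pose, the force, the opening and the grip force at its end, in the units of the state.
- read_state(): the state, without advancing time (a new reading comes with each control period).
- read_camera(name): name is "scene" or "top" or "wrist"; returns (picture, depth): 384x512x3 uint8, blue, green, red; 384x512 float32, m along the optical axis (not along the pixel's ray), 0 where there is no reading.
- camera_params(name): a dict with "fx", "fy", "cx", "cy" (pixels), "position" and "rotation" of the camera in the world. Camera axes: x right, y up, looking along -z (the intrinsics and any distortion apply to the point x, -y, -z); pixel columns grow to the right and rows downward; lengths in m; the calibration is good to about 2 mm. A picture is of the moment at which its call begins: read the wrist's pose just before it. camera_params takes no time and is no camera call; for the wrist camera it gives the pose at the moment of the call.
- robot.close_job(): hands the job in; it is judged then, once.
The state is a dict: "t": time; "q": joint angles; "dq": joint speeds; "joint_torque": joint torques, N m; "tool_pos": TCP position; "orientation": TCP orientation; "force": force on the tool from outside, world axes, zero at the start; "wrist_torque": the same for the moment, N m; "opening": finger opening in m; "gripper_force": force on a finger pad.
Only numpy, scipy, OpenCV 4.12 (cv2) and the standard library are available. Lean on these libraries where they do the work, as an engineer would, in place of code of your own. Each camera call takes 0.05 s, during which the arm holds its last target. There are 200 camera calls.

## Task

Set the polarised strain lamp for looking at a tumbler's rim: with the fingertips, gently push the turret round by its protruding tabs, either way, until the slot-shaped stop has clicked into place under the lens ring. Then press the lamp button on top of the lamp block all the way down and let it come back up. Nothing is to be picked up, and do not knock the lens arm or shift the other things on the bench.

Things in the scene. Friction and masses are not known exactly. Their poses are not given: they have to be found in the camera images.
- viewer: the strain lamp, a grey cast instrument fixed to the bench (sizes in mm). Origin: on the bench, on the vertical axis of the turret; own z up, own +x from the turret to the lamp block, away from the robot. Foot plate 12 thick, 150 wide, own x -115 to +205. Pedestal of radius 60 under the turret. Lamp block own x 121 to 191, 120 wide, top 98 above the bench
- turret_hub (a point): centre of the turret's top face, 54 mm above the bench: aluminium disc of radius 72, 8 thick. Five stops (dark shapes in round inserts) lie 46 from the axis, 72 degrees apart, counter-clockwise from above: slot (32 x 8, long side radial), small round, medium round, large round, square; each has its tab on the same radius, marked with a small copy of the shape
- slot_tab (a point): on the slot's tab, 94 mm from the turret axis, 51 mm above the bench. All five tabs are alike: straight, level, sticking out of the disc's rim (radius 72) to radius 108 mm, 14 mm wide, from 44 to 58 mm above the bench. Outside the disc, between tabs, there is free space down to the foot plate (12 mm above the bench)
- slot_stop (a point): centre of the slot-shaped stop on the disc's top face, 46 mm from the turret axis, 54 mm above the bench; turns with the turret
- turret (a joint): turret angle, rad, counter-clockwise from above positive, no end stops: direction of the slot and its tab from the axis in the lamp's own frame; 0 or whole turns = slot under the lens ring; other tabs at plus multiples of 1.257. Clicks every 1.257, one at 0: 2 N at a tab leaves one; past halfway it runs on into the next. Starts in a wrong click or between clicks, may drift into one at first
- light_gate (a point): fixed point on the lamp's light path, 46 mm from the turret axis along the lamp's own +x, 54 mm above the bench, straight under the lens ring: where the slot stop must come
- lens_arm: fixed arm, 36 mm wide, with a black lens ring (outside radius 26, open in the middle) reaching from the lamp block over the turret; underside 72, top 88 mm above the bench, so the tabs (top 58) pass under it but fingers do not. Origin: centre of the ring, straight over the light gate; not to be touched
- lamp (a joint): travel of the lamp button, m: 0 up, 0.006 fully down; a spring brings it back up; fully down takes 5 N
- lamp_top (a point): centre of the top face of the lamp button (round, grey, radius 14 mm, presses straight down), 120 mm above the bench on top of the lamp block, standing 10 mm proud of a black collar of radius 22 mm
- tumbler: clear glass tumbler, open top, 92 high, rim radius 38, standing near the lamp's left side; sizes in mm; origin on the bench under it unless said; loose, not part of the job
- analyser: hand-held round polarising glass in a black rim (radius 35, 10 thick) with a 100 long flat handle towards its own -x, lying flat; origin under the round's centre; sizes in mm; origin on the bench under it unless said; loose, not part of the job
- spare_stop: loose steel washer-like stop, radius 19, 7 thick, lying on the bench in front of the lamp foot, on its left; sizes in mm; origin on the bench under it unless said; loose, not part of the job
- pencil_tin: open steel tin, 75 high, rim radius 32, standing to the right of the lamp block; sizes in mm; origin on the bench under it unless said; loose, not part of the job
- jacks: glassblower's jacks (two-bladed steel spring tool), 245 long along own x, 60 wide, 10 high, lying flat far to the left; sizes in mm; origin on the bench under it unless said; loose, not part of the job
- paddle: wooden paddle, 230 long along own x, 85 wide, 14 high, lying flat far to the right; sizes in mm; origin on the bench under it unless said; loose, not part of the job
- wax_jar: amber jar with steel lid, 70 high, radius 32, standing to the left of the lamp block; sizes in mm; origin on the bench under it unless said; loose, not part of the job
- calipers: steel vernier calipers, 200 long along own x, about 65 wide, 12 high, lying flat between the robot and the lamp; sizes in mm; origin on the bench under it unless said; loose, not part of the job

How it is judged:
By the outcome, as a careful person would: the job done as asked, in the order asked, and still so for the second after the job is handed in, with the robot touching nothing.
It also fails if it takes over 67 s, if anything falls off the work surface, if the arm or the gripper's body presses on something with over 40 N, if the wrist force passes 120 N, or if a joint passes its speed limit or range.

## Working session

There is one attempt and no reset: what is moved stays moved. The work goes in short steps, Python scripts to look and compute and a tool call to move; the robot and the scene stay as the last step left them, time stands still between calls to the robot, and variables do not carry over. Pictures are saved under pics/ and viewed, at most 10 in all, crops included, and the job is handed in when it is done.

Besides the shell and the picture viewer there is one more tool, called after ">>>" by a JSON object that holds its "method" and its "body". carry_out: Moves the arm, as the interface text tells. Its arguments: {"type":"object","properties":{"targets":{"type":"array","items":{"type":"object","properties":{"hand":{"type":"number"},"x":{"type":"number"},"y":{"type":"number"},"z":{"type":"number"},"ax":{"type":"number"},"ay":{"type":"number"},"az":{"type":"number"}}}},"newtons":{"type":"number"}},"required":["targets"]}

```bash
ls; mkdir -p pics; python3 - <<'E'
from plant import *
import cv2,numpy as np
s=read_state();print({k:np.round(v,3) for k,v in s.items()})
for n in("top","scene"):
    im,d=read_camera(n);cv2.imwrite(f"pics/{n}0.png",im);np.save(f"pics/{n}0.npy",d);print(n,{k:np.round(v,3) if not isinstance(v,dict) else v for k,v in camera_params(n).items()})
E
```

```text
pics
{'t': np.float64(0.0), 'q': array([-1.432,  0.131,  1.489, -0.   ,  1.523, -0.085]), 'dq': array([ 0.   , -0.001, -0.   ,  0.001, -0.001,  0.   ]), 'joint_torque': array([ 2.0000e-03, -5.5983e+01, -4.9177e+01,  7.7000e-02,  3.5000e-02,
       -0.0000e+00]), 'tool_pos': array([ 0.133, -0.585,  0.404]), 'orientation': array([-3.12 , -0.351,  0.   ]), 'force': array([-0.108, -0.476, -0.557]), 'wrist_torque': array([-0.007,  0.005, -0.014]), 'gripper_force': np.float64(0.0), 'opening': np.float64(0.093)}
top {'fx': np.float64(441.642), 'fy': np.float64(441.642), 'cx': np.float64(252.703), 'cy': np.float64(196.761), 'position': array([ 0.372, -0.025,  1.366]), 'rotation': array([ 0.125, -0.114, -1.57 ])}
scene {'fx': np.float64(451.677), 'fy': np.float64(451.677), 'cx': np.float64(255.482), 'cy': np.float64(191.39), 'position': array([1.208, 0.385, 1.036]), 'rotation': array([0.389, 0.715, 2.005])}
```

View pics/top0.png

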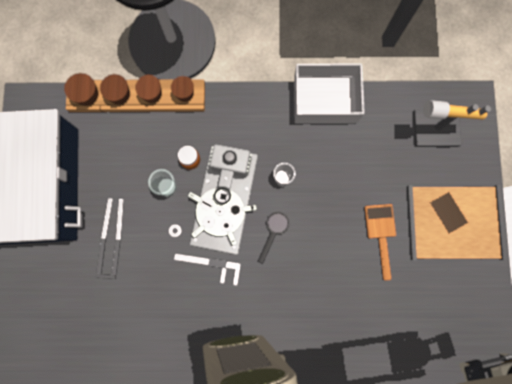

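View pics/scene0.png

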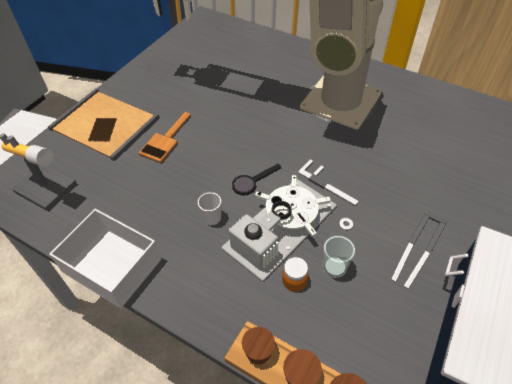

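The top view shows the viewer with its turret at about (221,210), lens ring at (222,196) and lamp button at (230,157). I'll enlarge that area and measure it.

```bash
cat >h.py <<'E'
import numpy as np,cv2
from scipy.spatial.transform import Rotation as R
from plant import *
def ray(p,u,v,z):
    d=R.from_rotvec(p["rotation"]).as_matrix()@np.array([(u-p["cx"])/p["fx"],-(v-p["cy"])/p["fy"],-1])
    o=np.array(p["position"]);return o+d*(z-o[2])/d[2]
def proj(p,X):
    c=R.from_rotvec(p["rotation"]).as_matrix().T@(np.array(X)-p["position"])
    return np.array([p["cx"]+p["fx"]*c[0]/-c[2],p["cy"]-p["fy"]*c[1]/-c[2]])
def cal(n):
    p=camera_params(n);print([k for k in p]);return p
E
python3 - <<'E'
from h import *
p=cal("top");print(p.get("distortion"))
for n,c,z in(("hub",(221,210),.054),("btn",(230,157),.12),("ring",(222,196),.088)):print(n,ray(p,*c,z).round(3))
s=cal("scene")
for n,c,z in(("hub",(293,207),.054),("btn",(254,230),.12),("ring",(281,211),.088)):print(n,ray(s,*c,z).round(3))
im=cv2.imread("pics/top0.png")[135:260,150:300];a=cv2.resize(im,None,fx=5,fy=4.8*5/4.8,interpolation=cv2.INTER_CUBIC)
cv2.imwrite("pics/c0.png",cv2.resize(im,(720,600),interpolation=cv2.INTER_CUBIC))
E
```

```text
['fx', 'fy', 'cx', 'cy', 'position', 'rotation']
None
hub [0.534 0.078 0.054]
btn [0.68  0.048 0.12 ]
ring [0.571 0.073 0.088]
['fx', 'fy', 'cx', 'cy', 'position', 'rotation']
hub [0.532 0.087 0.054]
btn [0.687 0.058 0.12 ]
ring [0.583 0.077 0.088]
```

View pics/c0.png

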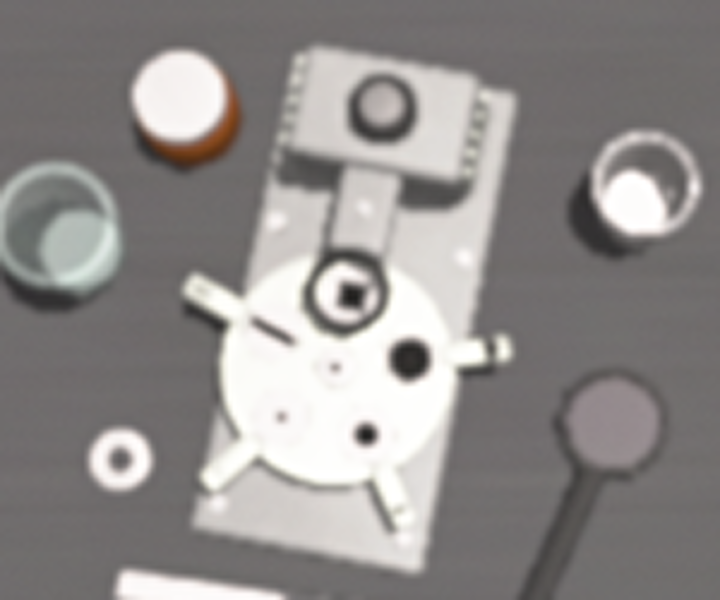

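The slot (crop 272,330; tab 213,297) is one click counter-clockwise of the ring, and the square stop is under the ring (352,296). The hub mark is at (335,367) and the button at (383,102). So the turret has to go 72° clockwise. The safest push is on the medium-round tab (390,500), on the robot's side, towards +y.

```bash
cat >>h.py <<'E'
def pose(s=None):
    s=s or read_state();return np.array(s["tool_pos"]),R.from_rotvec(s["orientation"])
E
python3 - <<'E'
from h import *
p=camera_params("top")
f=lambda x,y,z:ray(p,150+(x+.5)/4.8-.5,135+(y+.5)/4.8-.5,z)
hub=f(335,367,.054);b=f(383,102,.12);ring=f(346,290,.088)
print("hub",hub,"btn",b,"dist",np.hypot(*(b-hub)[:2]),"ringd",np.hypot(*(ring-hub)[:2]))
yaw=np.arctan2(*(b-hub)[1::-1]);print("yaw",yaw,np.arctan2(*(ring-hub)[1::-1]))
for n,c in dict(slot=(272,330),small=(281,416),med=(366,434),large=(410,359),sq=(352,296)).items():
    d=f(*c,.054)-hub;print(n,np.hypot(*d[:2]),np.degrees(np.arctan2(d[1],d[0])-yaw))
s=read_state();t,o=pose(s);print(t,o.as_matrix().round(3))
w=camera_params("wrist");print((o.inv().apply(w["position"]-t)).round(3),(o.inv()*R.from_rotvec(w["rotation"])).as_rotvec().round(3),w["fx"])
E
```

```text
hub [0.53075735 0.08318072 0.054     ] btn [0.68373402 0.05025689 0.12      ] dist 0.15647952106928226 ringd 0.044157582895487844
yaw -0.2119876467840772 -0.20724882860166827
slot 0.046034010196250995 71.58539842475983
small 0.045188902749026774 144.7033437761198
med 0.046282762873683284 -142.74118138856028
large 0.04701430199115047 -71.882165519152
sq 0.04592342884255939 -0.7317817795273386
[ 0.13313247 -0.5848375   0.40378781] [[ 0.975  0.222 -0.   ]
 [ 0.222 -0.975  0.002]
 [ 0.    -0.002 -1.   ]]
[ 0.079 -0.001  0.02 ] [2.065 2.066 0.301] 264.66681635134063
```

>>> {"method": "carry_out", "body": {"targets": [{"hand":0,"x":0.06,"y":-0.067,"z":0,"ax":0,"ay":0,"az":-0.06},{"hand":0,"x":0.11,"y":-0.124,"z":0,"ax":0,"ay":0,"az":-0.12},{"hand":0,"x":0.16,"y":-0.18,"z":0,"ax":0,"ay":0,"az":-0.18},{"hand":0,"x":0.21,"y":-0.236,"z":0,"ax":0,"ay":0,"az":-0.24},{"hand":0,"x":0.26,"y":-0.292,"z":0,"ax":0,"ay":0,"az":-0.3},{"hand":0,"x":0.31,"y":-0.348,"z":0,"ax":0,"ay":0,"az":-0.36},{"hand":0,"x":0.36,"y":-0.405,"z":0,"ax":0,"ay":0,"az":-0.42},{"hand":0,"x":0.453,"y":-0.509,"z":0,"ax":0,"ay":0,"az":-0.506}], "newtons": 10}}

```text
t: 1.1
tool_pos: [0.3747, -0.1451, 0.4047]
orientation: [2.933, 1.124, 0.001]
force: [0.4, -0.7, -0.1]
opening: 0.0176
gripper_force: 0.0
```

```bash
cat >>h.py <<'E'
def to(P,yangle=None):
    t,o=pose();m=o.as_matrix();ya=np.degrees(np.arctan2(m[1,1],m[0,1]))
    d=o.inv().apply(np.array(P)-t);print("at",t.round(4),"yang",ya.round(2),"tilt",m[:2,2].round(4),"shift",d.round(4),"az",None if yangle is None else -np.radians(yangle-ya).round(4),"F",np.round(read_state()["force"],2))
E
python3 -c "
from h import *
to([.462,.012,.404],-48)"
```

```text
at [ 0.3747 -0.1451  0.4047] yang -48.07 tilt [ 0.0005 -0.0003] shift [ 0.1699 -0.0586  0.0007] az -0.0012 F [ 0.39 -0.71 -0.14]
```

>>> {"method": "carry_out", "body": {"targets": [{"hand":0,"x":0.057,"y":-0.02},{"hand":0,"x":0.113,"y":-0.039},{"hand":0,"x":0.17,"y":-0.058},{"hand":0,"x":0.17,"y":-0.058},{"hand":0,"x":0.17,"y":-0.058}]}}

```text
schema error: expected keys hand, x, y, z, ax, ay, az
```

```bash
python3 - <<'E'
from h import *
to([.462,.012,.404],-48)
w=camera_params("wrist")
im,d=read_camera("wrist");cv2.imwrite("pics/w1.png",im)
print(proj(w,[.531,.083,.054]),proj(w,[.445,.045,.058]),w["position"])
E
```

```text
at [ 0.3747 -0.1451  0.4047] yang -48.07 tilt [ 0.0005 -0.0003] shift [ 0.1699 -0.0586  0.0007] az -0.0012 F [ 0.39 -0.71 -0.14]
[191.67475484 -87.22884074] [169.5447423   14.62238776] [ 0.43353105 -0.09122307  0.38489596]
```

View pics/w1.png

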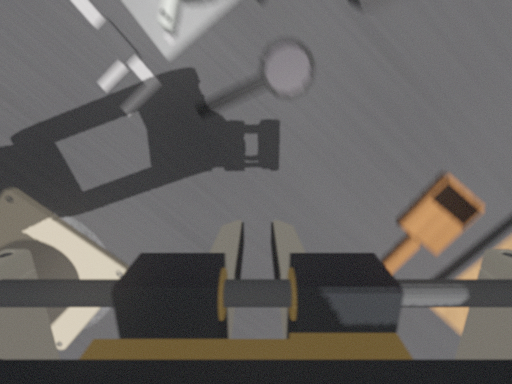

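The move was refused because every row needs all its keys. The picture shows only the approach, with a corner of the foot plate at (170,50) and the analyser at (287,68).

>>> {"method": "carry_out", "body": {"targets": [{"hand":0,"x":0.057,"y":-0.02,"z":0,"ax":0,"ay":0,"az":0},{"hand":0,"x":0.113,"y":-0.039,"z":0,"ax":0,"ay":0,"az":0},{"hand":0,"x":0.17,"y":-0.058,"z":0,"ax":0,"ay":0,"az":0},{"hand":0,"x":0.17,"y":-0.058,"z":0,"ax":0,"ay":0,"az":0},{"hand":0,"x":0.17,"y":-0.058,"z":0,"ax":0,"ay":0,"az":0}]}}

```text
t: 1.78
tool_pos: [0.4622, 0.0093, 0.4042]
orientation: [-2.934, -1.122, 0.002]
force: [0.2, 0.3, -0.2]
opening: 0.0001
gripper_force: 0.0
```

```bash
python3 - <<'E'
from h import *
to([.462,.012,.404],-48)
w=camera_params("wrist")
im,d=read_camera("wrist")
print(w["position"])
for X in([.531,.083,.054],[.445,.045,.058],[.684,.05,.12]):
    q=proj(w,X);print(q);
    if abs(q).max()<600:cv2.circle(im,tuple(int(v) for v in q),3,(0,0,255),1)
cv2.imwrite("pics/w2.png",im)
E
```

```text
at [0.4622 0.0093 0.4042] yang -48.14 tilt [-0.0014 -0.0004] shift [ 0.0016 -0.0021  0.0002] az -0.0024 F [ 0.22  0.28 -0.25]
[0.52102829 0.06315547 0.38435678]
[250.07111682  92.37836075]
[227.38480613 167.9334992 ]
[399.04878986 -30.17176722]
```

View pics/w2.png

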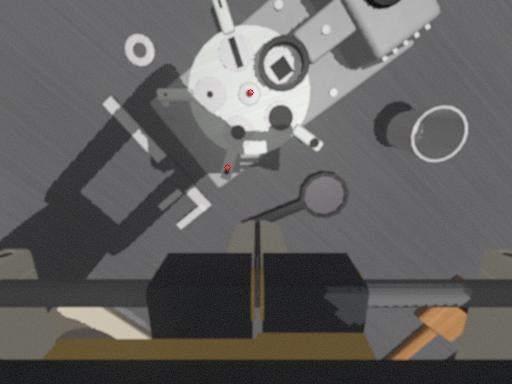

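The projected hub and medium tab points fall on the hub mark (250,92) and the tab (227,168), so the map is right. Descending beside the tab.

>>> {"method": "carry_out", "body": {"targets": [{"hand":0,"x":0,"y":0,"z":0.06,"ax":0,"ay":0,"az":0},{"hand":0,"x":0,"y":0,"z":0.12,"ax":0,"ay":0,"az":0},{"hand":0,"x":0,"y":0,"z":0.15,"ax":0,"ay":0,"az":0},{"hand":0,"x":0,"y":0,"z":0.18,"ax":0,"ay":0,"az":0},{"hand":0,"x":0,"y":0,"z":0.18,"ax":0,"ay":0,"az":0}]}}

```text
t: 2.45
tool_pos: [0.4606, 0.0081, 0.2226]
orientation: [-2.934, -1.117, 0.007]
force: [-0.1, -0.1, 0.1]
opening: 0.0006
gripper_force: 0.0
```

```bash
python3 - <<'E'
from h import *
to([.462,.012,.224],-48)
t,o=pose();c=o.inv().apply([.531,.083,t[2]]-t)[:2];print("c",c.round(4))
for a in range(4,81,4):
    r=np.radians(a);M=np.array([[np.cos(r),-np.sin(r)],[np.sin(r),np.cos(r)]]);print(a,(c-M@c).round(4),round(r/2,3))
E
```

```text
at [0.4606 0.0081 0.2226] yang -48.34 tilt [-0.0051  0.0003] shift [ 0.0036 -0.002  -0.0015] az -0.0059 F [-0.12 -0.09  0.07]
c [ 0.1023 -0.0091]
4 [-0.0004 -0.0072] 0.035
8 [-0.0003 -0.0143] 0.07
12 [ 0.0003 -0.0215] 0.105
16 [ 0.0014 -0.0286] 0.14
20 [ 0.003  -0.0356] 0.175
24 [ 0.0051 -0.0424] 0.209
28 [ 0.0077 -0.0491] 0.244
32 [ 0.0107 -0.0556] 0.279
36 [ 0.0142 -0.0619] 0.314
40 [ 0.0181 -0.0679] 0.349
44 [ 0.0224 -0.0737] 0.384
48 [ 0.0271 -0.0791] 0.419
52 [ 0.0321 -0.0842] 0.454
56 [ 0.0375 -0.0889] 0.489
60 [ 0.0433 -0.0932] 0.524
64 [ 0.0493 -0.0971] 0.559
68 [ 0.0555 -0.1006] 0.593
72 [ 0.062  -0.1036] 0.628
76 [ 0.0687 -0.1062] 0.663
80 [ 0.0756 -0.1083] 0.698
```

>>> {"method": "carry_out", "body": {"targets": [{"hand":0,"x":0.006,"y":-0.007,"z":0,"ax":0,"ay":0,"az":0.035},{"hand":0,"x":0.006,"y":-0.0125,"z":0,"ax":0,"ay":0,"az":0.06},{"hand":0,"x":0.006,"y":-0.018,"z":0,"ax":0,"ay":0,"az":0.09},{"hand":0,"x":0.0065,"y":-0.0235,"z":0,"ax":0,"ay":0,"az":0.12},{"hand":0,"x":0.008,"y":-0.0285,"z":0,"ax":0,"ay":0,"az":0.14},{"hand":0,"x":0.009,"y":-0.0355,"z":0,"ax":0,"ay":0,"az":0.175},{"hand":0,"x":0.011,"y":-0.0425,"z":0,"ax":0,"ay":0,"az":0.21},{"hand":0,"x":0.0137,"y":-0.049,"z":0,"ax":0,"ay":0,"az":0.245}]}}

```text
t: 3.45
tool_pos: [0.44, 0.0551, 0.2256]
orientation: [3.05, 0.752, 0.002]
force: [1.6, -1.6, -0.1]
opening: 0.0004
gripper_force: 0.5
```

```bash
cat >arc.py <<'E'
from h import *
to([.462,.012,.224],-48)
t,o=pose();c=o.inv().apply([.531,.083,t[2]]-t)[:2];print("c",c.round(4),"hub->tool angle in lamp frame",np.degrees(np.arctan2(t[1]-.083,t[0]-.531)).round(1)%360+12)
for a in range(4,45,4):
    r=np.radians(a);M=np.array([[np.cos(r),-np.sin(r)],[np.sin(r),np.cos(r)]]);print(a,(c-M@c).round(4),round(r/2,3))
E
python3 arc.py
```

```text
at [0.44   0.0551 0.2256] yang -62.31 tilt [ 0.0013 -0.0002] shift [-0.0006  0.0484  0.0016] az -0.2498 F [ 1.61 -1.58 -0.07]
c [0.0935 0.0176] hub->tool angle in lamp frame 209.0
4 [ 0.0015 -0.0065] 0.035
8 [ 0.0034 -0.0128] 0.07
12 [ 0.0057 -0.0191] 0.105
16 [ 0.0085 -0.0251] 0.14
20 [ 0.0117 -0.0309] 0.175
24 [ 0.0152 -0.0365] 0.209
28 [ 0.0192 -0.0418] 0.244
32 [ 0.0235 -0.0469] 0.279
36 [ 0.0282 -0.0516] 0.314
40 [ 0.0332 -0.056 ] 0.349
44 [ 0.0385 -0.06  ] 0.384
```

>>> {"method": "carry_out", "body": {"targets": [{"hand":0,"x":0.0015,"y":-0.0065,"z":0,"ax":0,"ay":0,"az":0.035},{"hand":0,"x":0.0035,"y":-0.013,"z":0,"ax":0,"ay":0,"az":0.07},{"hand":0,"x":0.0055,"y":-0.019,"z":0,"ax":0,"ay":0,"az":0.105},{"hand":0,"x":0.0085,"y":-0.025,"z":0,"ax":0,"ay":0,"az":0.14},{"hand":0,"x":0.0115,"y":-0.031,"z":0,"ax":0,"ay":0,"az":0.175},{"hand":0,"x":0.015,"y":-0.0365,"z":0,"ax":0,"ay":0,"az":0.21},{"hand":0,"x":0.019,"y":-0.042,"z":0,"ax":0,"ay":0,"az":0.245},{"hand":0,"x":0.019,"y":-0.042,"z":0,"ax":0,"ay":0,"az":0.245}]}}

```text
t: 4.45
tool_pos: [0.4372, 0.1014, 0.2252]
orientation: [-3.119, -0.377, -0.001]
force: [-0.1, 0.2, 0.7]
opening: 0.0004
gripper_force: 0.0
```

```bash
python3 arc.py | head -2; python3 - <<'E'
from h import *
im,d=read_camera("scene");cv2.imwrite("pics/s3.png",cv2.resize(im[140:290,180:380],(800,600),interpolation=cv2.INTER_CUBIC))
E
```

```text
at [0.4372 0.1014 0.2252] yang -76.23 tilt [0.0004 0.0002] shift [0.0028 0.0927 0.0012] az -0.4927 F [-0.07  0.22  0.73]
c [0.0867 0.0402] hub->tool angle in lamp frame 180.9
```

View pics/s3.png

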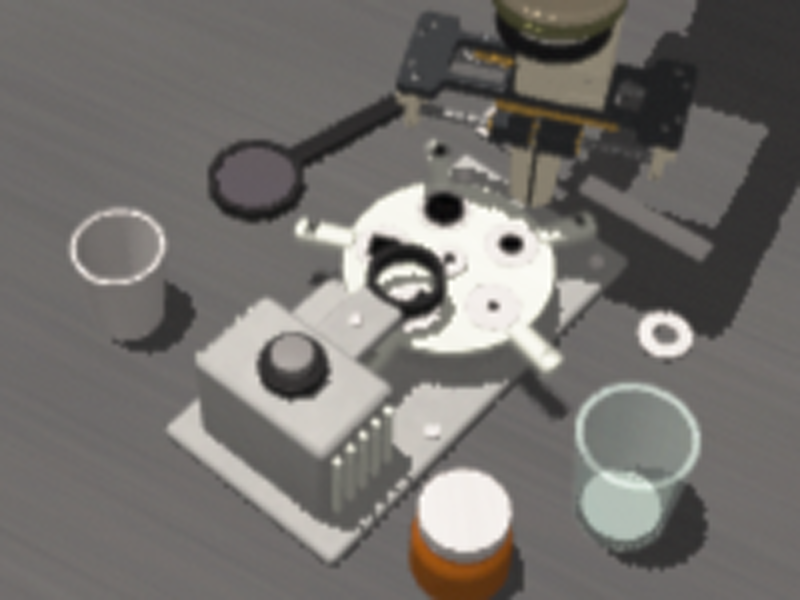

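The turret has run ahead of the fingers: contact force is 0 and the medium tab is at (575,225). Backing off and lifting to check.

>>> {"method": "carry_out", "body": {"targets": [{"hand":0,"x":-0.005,"y":0.01,"z":0,"ax":0,"ay":0,"az":0},{"hand":0,"x":-0.01,"y":0.01,"z":-0.03,"ax":0,"ay":0,"az":0},{"hand":0,"x":-0.01,"y":0.01,"z":-0.09,"ax":0,"ay":0,"az":0},{"hand":0,"x":-0.01,"y":0.01,"z":-0.14,"ax":0,"ay":0,"az":0},{"hand":0,"x":-0.01,"y":0.01,"z":-0.18,"ax":0,"ay":0,"az":0},{"hand":0,"x":-0.01,"y":0.01,"z":-0.18,"ax":0,"ay":0,"az":0}]}}

```text
t: 5.25
tool_pos: [0.4306, 0.0884, 0.4088]
orientation: [3.119, 0.375, 0.011]
force: [0.9, 0.3, 0.4]
opening: 0.0001
gripper_force: 0.0
```

```bash
python3 - <<'E'
from h import *
to([.684,.05,.340],-76)
w=camera_params("wrist");im,d=read_camera("wrist")
for r in(.046,.094):
  for k in range(5):
    a=-.21+k*2*np.pi/5;q=proj(w,[.531+r*np.cos(a),.083+r*np.sin(a),.054 if r<.05 else .058]);cv2.circle(im,tuple(int(round(v)) for v in q),2,(0,0,255),1)
cv2.imwrite("pics/w4.png",im[:260])
E
```

```text
at [0.4306 0.0884 0.4088] yang -76.27 tilt [0.0071 0.0004] shift [0.2366 0.0973 0.0706] az -0.0048 F [0.87 0.3  0.36]
```

View pics/w4.png

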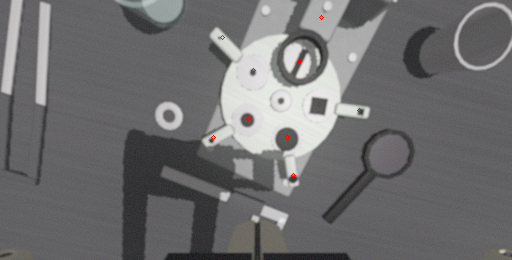

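The slot is under the ring at (299,62), and all five stops and tabs lie on the predicted click positions. Moving over the lamp button next.

>>> {"method": "carry_out", "body": {"targets": [{"hand":0,"x":0.055,"y":0.023,"z":0,"ax":0,"ay":0,"az":0},{"hand":0,"x":0.11,"y":0.045,"z":0,"ax":0,"ay":0,"az":0},{"hand":0,"x":0.165,"y":0.068,"z":0.01,"ax":0,"ay":0,"az":0},{"hand":0,"x":0.215,"y":0.088,"z":0.03,"ax":0,"ay":0,"az":0},{"hand":0,"x":0.237,"y":0.097,"z":0.06,"ax":0,"ay":0,"az":0},{"hand":0,"x":0.237,"y":0.097,"z":0.07,"ax":0,"ay":0,"az":0},{"hand":0,"x":0.237,"y":0.097,"z":0.07,"ax":0,"ay":0,"az":0},{"hand":0,"x":0.237,"y":0.097,"z":0.07,"ax":0,"ay":0,"az":0}]}}

```text
t: 6.3
tool_pos: [0.6826, 0.0513, 0.3362]
orientation: [3.119, 0.376, 0.002]
force: [-0.4, 0.2, 0.1]
opening: 0.0002
gripper_force: 0.0
```

```bash
python3 - <<'E'
from h import *
to([.684,.05,.306],-76)
s=camera_params("scene");im,d=read_camera("scene")
for X in([.684,.05,.12],[.684,.05,.154]):
    q=proj(s,X);print(q);cv2.circle(im,tuple(int(round(v)) for v in q),1,(0,0,255),-1)
cv2.imwrite("pics/s5.png",cv2.resize(im[140:290,180:380],(800,600),interpolation=cv2.INTER_CUBIC))
E
```

```text
at [0.6826 0.0513 0.3362] yang -76.24 tilt [0.0014 0.0001] shift [0.001  0.0016 0.0302] az -0.0042 F [-0.41  0.21  0.09]
[251.97559151 227.84791994]
[251.68055572 219.81588094]
```

View pics/s5.png

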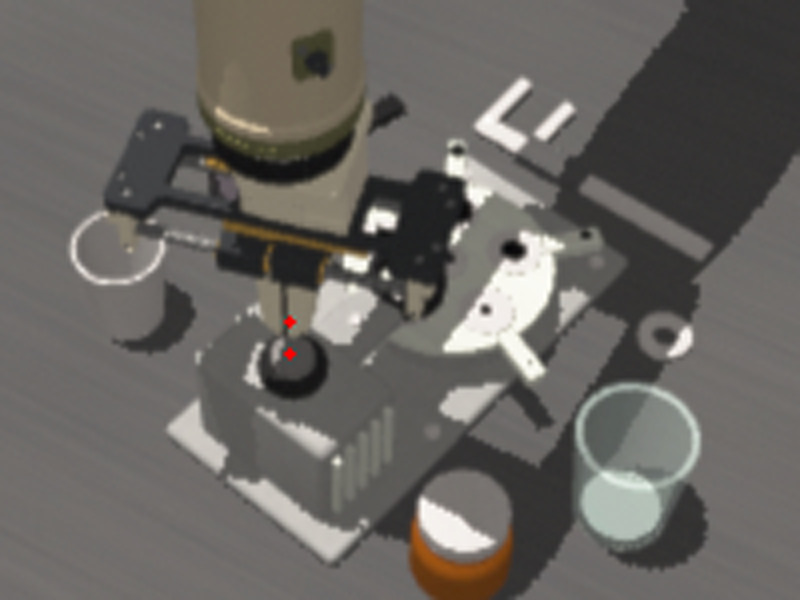

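The closed fingertips stand directly over the button (290,355). Pressing in small steps.

>>> {"method": "carry_out", "body": {"targets": [{"hand":0,"x":0.001,"y":0.001,"z":0.015,"ax":0,"ay":0,"az":0},{"hand":0,"x":0.001,"y":0.001,"z":0.025,"ax":0,"ay":0,"az":0},{"hand":0,"x":0.001,"y":0.001,"z":0.029,"ax":0,"ay":0,"az":0},{"hand":0,"x":0.001,"y":0.001,"z":0.032,"ax":0,"ay":0,"az":0},{"hand":0,"x":0.001,"y":0.001,"z":0.034,"ax":0,"ay":0,"az":0},{"hand":0,"x":0.001,"y":0.001,"z":0.035,"ax":0,"ay":0,"az":0},{"hand":0,"x":0.001,"y":0.001,"z":0.035,"ax":0,"ay":0,"az":0}]}}

```text
t: 7.22
tool_pos: [0.6843, 0.0505, 0.3004]
orientation: [3.119, 0.376, 0.001]
force: [-4.2, 0.6, 4.8]
opening: 0.0004
gripper_force: 2.7
```

>>> {"method": "carry_out", "body": {"targets": [{"hand":0,"x":0,"y":0,"z":0.001,"ax":0,"ay":0,"az":0},{"hand":0,"x":0,"y":0,"z":0.002,"ax":0,"ay":0,"az":0},{"hand":0,"x":0,"y":0,"z":0.002,"ax":0,"ay":0,"az":0}]}}

```text
t: 7.6
tool_pos: [0.6843, 0.0505, 0.3002]
orientation: [3.119, 0.376, 0.002]
force: [-10.0, -0.5, 14.8]
opening: 0.0002
gripper_force: 7.6
```

The force rose to 15 N with no further travel, so the button is at its stop. Releasing and clearing away.

>>> {"method": "carry_out", "body": {"targets": [{"hand":0,"x":0,"y":0,"z":-0.004,"ax":0,"ay":0,"az":0},{"hand":0,"x":0,"y":0,"z":-0.012,"ax":0,"ay":0,"az":0},{"hand":0,"x":0,"y":0,"z":-0.04,"ax":0,"ay":0,"az":0},{"hand":0,"x":0,"y":0,"z":-0.09,"ax":0,"ay":0,"az":0},{"hand":0,"x":-0.05,"y":0,"z":-0.105,"ax":0,"ay":0,"az":0},{"hand":0,"x":-0.11,"y":0,"z":-0.105,"ax":0,"ay":0,"az":0},{"hand":0,"x":-0.17,"y":0,"z":-0.105,"ax":0,"ay":0,"az":0},{"hand":0,"x":-0.17,"y":0,"z":-0.105,"ax":0,"ay":0,"az":0}]}}

```text
t: 8.6
tool_pos: [0.5154, 0.0096, 0.4013]
orientation: [-3.119, -0.374, 0.004]
force: [0.6, 0.0, 0.9]
opening: 0.0005
gripper_force: 0.0
```

```bash
python3 - <<'E'
from h import *
to([.684,.05,.306],-76)
w,_=read_camera("wrist");s,_=read_camera("scene")
cv2.imwrite("pics/f.png",np.vstack([cv2.resize(w[:230],(640,288)),cv2.resize(s[160:280,180:400],(570,311))[:,:].copy() if 0 else cv2.copyMakeBorder(cv2.resize(s[160:280,180:400],(570,311)),0,0,0,70,0)]))
E
```

```text
at [0.5154 0.0096 0.4013] yang -76.32 tilt [-0.0029 -0.0001] shift [0.1737 0.0006 0.0949] az -0.0055 F [0.59 0.01 0.9 ]
```

View pics/f.png

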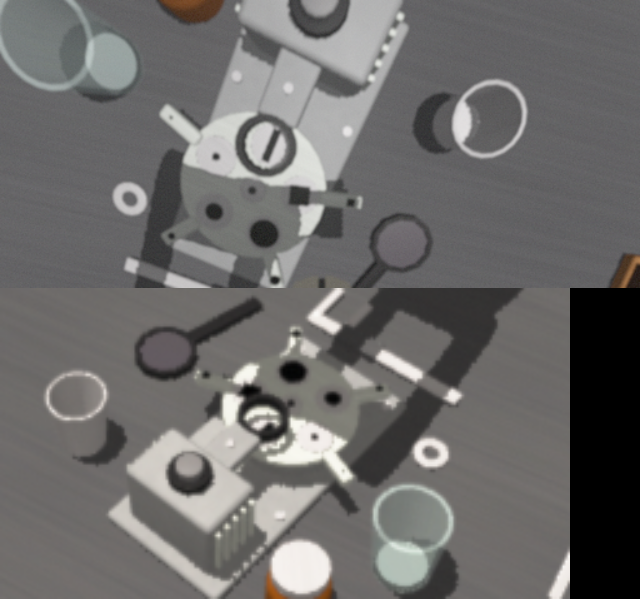

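The slot is centred under the ring (270,145), the button is back up (188,465), and everything else is where it was.

```bash
python3 -c "
from plant import robot
print(robot.close_job())"
```

```text
the job is handed in; nothing more can be done
None
```

The job is handed in: the slot-shaped stop is clicked under the lens ring, and the lamp button was pressed fully down and came back up, with nothing else disturbed in the final pictures.

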